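Feed loose tube caps through the gate of a cap-feed tray

ROBOT

A 6-joint arm with a two-finger parallel gripper is mounted at the origin on the work surface. World frame = base frame: x ahead of the robot, y to its left, z up, the work surface at z = 0. Lengths are in m, angles in degrees, forces in N, time in s.
With the tool pointing down it reaches from about 0.3 to 0.75 m from the base axis. Payload 8.5 kg.
Tool frame: the origin (TCP) lies on the centre line of the jaws, within the pads' length; the fingertips stand 14 mm ahead of it and the grasp point (between the pads) lies 5 mm behind it; z points along the fingers, x is the direction in which the jaws open and shut, and the axes are right-handed (so a half turn about z gives the same grasp; the last joint's range is limited). The gripper opens to 85 mm and grips with 20 to 120 N. Pads are 22 mm wide; open, the fingers measure 114 mm over their backs; the gripper's body (76 mm by 85 mm) begins 54 mm behind the grasp point. The pads swing forward as they close: fully open they stand 13 mm farther back than shut.
Start: joints at [57.565, 21.807, 74.336, -0, 83.858, -12.336], TCP at [0.189, 0.516, 0.245] pointing down, gripper open.
Joint ranges: [-178.18, 178.18], [-50.72, 133.34], [12.68, 142.11], [-81.47, 261.47], [9.98, 163.14], [-165.26, 165.26]. Speed limits (degrees/s): [136.94, 136.94, 180, 180, 180, 180].

INTERFACE

Orientations are given as a 3x3 rotation matrix whose columns are the frame's x, y, z axes.
In Python, from rig import * gives the robot as it stands.
- The arm moves only by the shell command python3 -m crank 'ROWS' [FORCE]. ROWS is JSON, one flat list of numbers, 7 for each row, row after row: the turn, a rotation vector about the world's x, y, z in rad, then the shift along the world's x, y, z in m, then the opening in per cent of the stroke, from 0 (shut) to 100 (fully open). A call has 1 to 20 rows; each row shifts and turns the commanded pose from where the row before left it; what a row does not reach is not made up. A row lasts 1/10 s, in which the tool goes at most 50 mm and 8.59 degrees, less where a joint would pass 70% of its speed; a pose out of reach is approached as far as the arm can. A call is refused whole if a number of a shift passes 0.05 or a number of a turn 0.15, either way. A call with a gripper value outside its range is refused whole. The fingers move at their own pace and stop on an object; FORCE is the grip in N (left out, the last holds). Time passes only in rows, so rows that do not move let the fingers close. It gives the time, the measured TCP pose, the force and the opening at its end, in the units of the state.
- observe(): the state, without advancing time (a new reading comes with each control period).
- get_image(name): name is "scene" or "top"; returns a dict with "frame" (400x640x3 uint8, red, green, blue), "fov_y" (degrees; the focal length in pixels is half the picture's height over the tangent of half this angle, whatever the lens; pixels are square), "cx", "cy" (the principal point, pixels), "world_to_cam" (4x4, takes a point from world to camera coordinates). Camera axes: x right, y up, looking along -z (the intrinsics and any distortion apply to the point x, -y, -z); pixel columns grow to the right and rows downward; lengths in m; the calibration is good to about 2 mm. A picture is of the moment at which its call begins. There is no depth.
- close_job(): hands the job in, once; it reports no verdict.
The state is a dict: "time_s": time; "q": joint angles; "qvel": joint speeds; "joint_efforts": joint torques, N m; "position": TCP position; "tool_rot": TCP orientation; "ft_force": force on the tool from outside, world axes, zero at the start; "wrist_torque": the same for the moment, N m; "grip_width": finger opening in m.
Only numpy, scipy, OpenCV 4.12 (cv2) and the standard library are available. Lean on these libraries where they do the work, as an engineer would, in place of code of your own. Each camera call takes 0.05 s, during which the arm holds its last target. There are 200 camera calls.

TASK

With the fingers, push the three loose tube caps that lie on the raised tray through the narrow gate in its end wall, one at a time, so that each drops into the catch slot behind the gate. Only push the caps along the tray, do not lift them, and leave the vial and the small pot standing where they are on the tray.

Things in the scene. Friction and masses are not known exactly. Their poses are not given: they have to be found in the camera images.
- tray: Cap-feed tray, fixed; place and yaw vary. Origin on the bench surface, z up. Metal deck 70 mm above the bench, over x -130 to +130 mm, y -150 to +100 mm of its frame. Rims 14 mm above the deck, 6 mm thick, on the -y and both x sides. End wall at y +100 to +108 mm, 20 mm above the deck, with one gate in its middle.
- gate (a point): Middle of the gate, on the deck's edge: tray x 0, y +100 mm, 70 mm above the bench; axes as the tray's, +y leads out through the gate. The gate is 44 mm wide (x -22 to +22 mm). The deck ends here, at the end wall's inner face: a cap pushed along +y tips over the edge and falls into the slot once its centre has passed this line.
- slot (a point): Middle of the catch slot's floor, 6 mm above the bench. The slot is an open-topped pocket directly behind the gate, tray x -50 to +50 mm, y +100 to +172 mm, its outer walls 64 mm above the bench.
- cap_a_center (a point): Loose flat round tube cap, purple plastic, 30 mm in diameter and 16 mm high, about 15 to 21 g, lying flat on the deck; the point is its centre, 8 mm above its underside. The three caps are alike.
- cap_b_center (a point): Loose flat round tube cap, purple plastic, 30 mm in diameter and 16 mm high, about 15 to 21 g, lying flat on the deck; the point is its centre, 8 mm above its underside. The three caps are alike.
- cap_c_center (a point): Loose flat round tube cap, purple plastic, 30 mm in diameter and 16 mm high, about 15 to 21 g, lying flat on the deck; the point is its centre, 8 mm above its underside. The three caps are alike.
- vial_center (a point): Amber glass vial with a purple stopper, 26 mm in diameter, 42 mm high, standing loose on the deck in one of the two corners far from the gate; the point is its centre, 21 mm up. To be left alone.
- pot_center (a point): Small white plastic specimen pot, 31 mm in diameter, 36 mm high, standing loose on the deck in the other corner far from the gate; the point is its centre, 18 mm up. To be left alone.
Not all that is in view belongs to the job. Leave any pink or red look-alike of the part that bears cap_a_center alone.

How it is judged:
By the outcome, as a careful person would: the job done as asked, in the order asked, and still so for the second after the job is handed in, with the robot touching nothing.
It also fails if it takes over 58 s, if anything falls off the work surface, if the arm or the gripper's body presses on something with over 40 N, if the wrist force passes 120 N, or if a joint passes its speed limit or range.

## Working session

There is one attempt and no reset: what is moved stays moved. The work goes in short steps, Python scripts to look and compute and a shell command to move; the robot and the scene stay as the last step left them, time stands still between calls to the robot, and variables do not carry over. Pictures are saved under pics/ and viewed, about 8 in all and at most 12, crops included, and the job is handed in when it is done.

```bash
mkdir -p pics; ls; python3 - <<'E'
from rig import *
import cv2
for n in("scene","top"):
    d=get_image(n); cv2.imwrite(f"pics/{n}0.png",d["frame"][:,:,::-1]); print(n,d["fov_y"],d["cx"],d["cy"],d["world_to_cam"], [k for k in d])
s=observe(); print(s["time_s"],s["position"],s["tool_rot"],s["grip_width"])
E
```

```text
pics
scene 47.17853896261036 326.29571829889375 202.88879988139658 [[-8.60290395e-01  5.09804140e-01  4.18434624e-04  4.56274399e-01]
 [-3.61295952e-01 -6.10262677e-01  7.05013972e-01  1.61570658e-01]
 [ 3.59674397e-01  6.06365570e-01  7.09193291e-01 -1.21111493e+00]
 [ 0.00000000e+00  0.00000000e+00  0.00000000e+00  1.00000000e+00]] ['frame', 'fov_y', 'cx', 'cy', 'world_to_cam']
top 42.856155694861954 326.4442074135028 195.78126855100484 [[ 2.08257344e-02 -9.99781900e-01  1.56253109e-03  2.05158923e-02]
 [ 9.98266271e-01  2.08801707e-02  5.50315357e-02 -5.54062367e-01]
 [-5.50521592e-02  4.13749940e-04  9.98483394e-01 -1.01867309e+00]
 [ 0.00000000e+00  0.00000000e+00  0.00000000e+00  1.00000000e+00]] ['frame', 'fov_y', 'cx', 'cy', 'world_to_cam']
0.1 [0.18887272 0.51629469 0.24478983] [[ 3.43615994e-01  9.39109993e-01 -6.85267804e-04]
 [ 9.39109367e-01 -3.43616578e-01 -1.11512484e-03]
 [-1.28269426e-03 -2.60366683e-04 -9.99999143e-01]] 0.08554817811139634
```

View pics/top0.png

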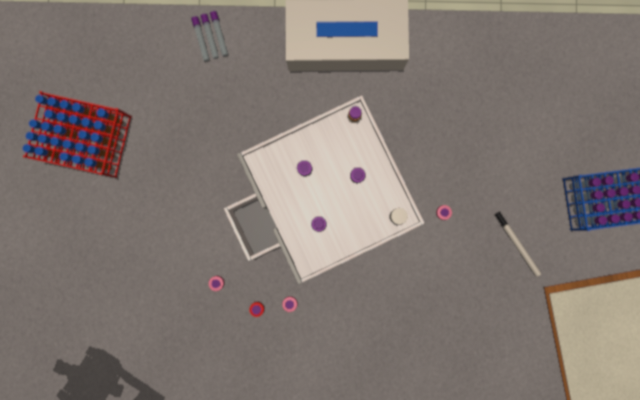

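View pics/scene0.png

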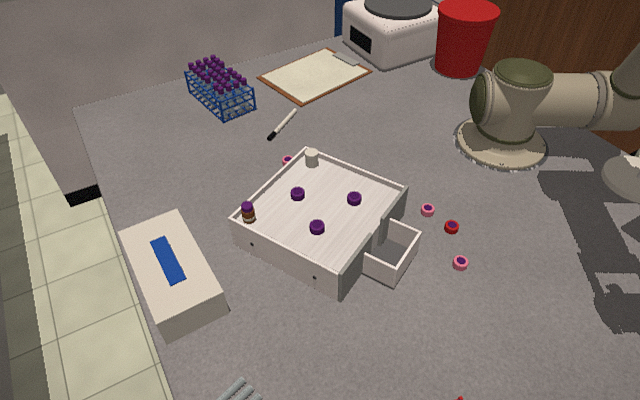

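The top view shows purple caps on the deck at (305,168), (358,175) and (319,224). The vial is at (355,114) and the pot at (399,216). The gate and slot are at about (255,225), on the left. The pink and red rings on the bench at (445,212), (216,284), (257,309) and (290,304) are look-alikes, to be left alone. I'll confirm in an enlarged crop.

```bash
cat > h.py <<'E'
from rig import *
import numpy as np, cv2
def ray(d,u,v,z):
    f=200/np.tan(np.radians(d["fov_y"]/2)); W=np.array(d["world_to_cam"]); R,t=W[:3,:3],W[:3,3]
    c=-R.T@t; r=R.T@np.array([(u-d["cx"])/f,-(v-d["cy"])/f,-1]); return c+r*(z-c[2])/r[2]
def proj(d,p):
    f=200/np.tan(np.radians(d["fov_y"]/2)); W=np.array(d["world_to_cam"]); q=W[:3,:3]@np.array(p)+W[:3,3]
    return d["cx"]+f*q[0]/-q[2], d["cy"]-f*q[1]/-q[2]
def purple(d,amin=40):
    h=cv2.cvtColor(d["frame"],cv2.COLOR_RGB2HSV); m=cv2.inRange(h,(128,80,30),(165,255,200))
    n,l,s,c=cv2.connectedComponentsWithStats(m); return [(c[i],s[i,4]) for i in range(1,n) if s[i,4]>amin]
E
python3 - <<'E'
from h import *
d=get_image("top"); fr=d["frame"]
cv2.imwrite("pics/crop1.png",cv2.resize(fr[85:295,215:435],None,fx=2.8,fy=2.8,interpolation=cv2.INTER_CUBIC)[:,:,::-1])
for c,a in purple(d): print(c.round(1),a,ray(d,*c,0.084).round(4))
E
```

```text
[213.5  15.1] 50 [0.8944 0.2573 0.084 ]
[204.2  17.8] 52 [0.8887 0.2751 0.084 ]
[195.1  20.5] 52 [0.8831 0.2925 0.084 ]
[355.  112.4] 99 [ 0.7105 -0.0191  0.084 ]
[304.1 167.9] 145 [0.6018 0.0756 0.084 ]
[357.3 174.8] 147 [ 0.5908 -0.0257  0.084 ]
[633.  176.7] 96 [ 0.5982 -0.5493  0.084 ]
[601.2 180.8] 189 [ 0.5891 -0.4889  0.084 ]
[615.5 192. ] 370 [ 0.5684 -0.5157  0.084 ]
[629.1 203.1] 163 [ 0.5478 -0.5414  0.084 ]
[598.8 207.1] 89 [ 0.5391 -0.4838  0.084 ]
[444.4 212. ] 54 [ 0.5237 -0.1915  0.084 ]
[616.9 217.6] 331 [ 0.5198 -0.5179  0.084 ]
[318.4 223.8] 139 [0.4964 0.0462 0.084 ]
[215.4 283.4] 54 [0.3809 0.2369 0.084 ]
[289.1 304.1] 58 [0.3452 0.0977 0.084 ]
[255.8 309.4] 52 [0.3342 0.1599 0.084 ]
```

View pics/crop1.png

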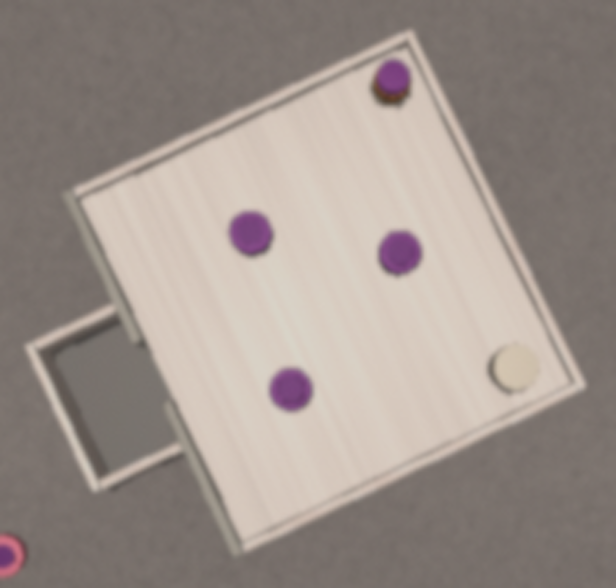

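```bash
cat >> h.py <<'E'
def tray():
    d=np.load("tray.npy"); th=d[2]; return d[:2],np.array([[np.cos(th),-np.sin(th)],[np.sin(th),np.cos(th)]])
def T2W(p): o,R=tray(); return o+R@np.array(p)
def W2T(p): o,R=tray(); return R.T@(np.array(p)[:2]-o)
E
python3 - <<'E'
from h import *
d=get_image("top")
C=[(412,32,.084,.136,-.156),(583,384,.084,-.136,-.156),(67,190,.09,.136,.108),(240,552,.09,-.136,.108)]
W=np.array([ray(d,u/2.8+215,v/2.8+85,z)[:2] for u,v,z,_,_ in C]); L=np.array([c[3:] for c in C])
a=W-W.mean(0); b=L-L.mean(0)
th=np.arctan2((b[:,0]*a[:,1]-b[:,1]*a[:,0]).sum(),(a*b).sum())
R=np.array([[np.cos(th),-np.sin(th)],[np.sin(th),np.cos(th)]]); o=W.mean(0)-R@L.mean(0)
np.save("tray.npy",[*o,th]); print(o,np.degrees(th)); print(((W-o)@R-L)*1e3)
for n,u,v,z in(("gate+",140,342,.09),("gate-",168,403,.09),("slot+",27,346,.064),("slot-",97,490,.064),("pot",515,367,.106),("vial",393,77,.112)):
    print(n,(W2T(ray(d,u/2.8+215,v/2.8+85,z))*1e3).round(1))
P=[]
e=get_image("scene")
for n,c in(("A",(304.1,167.9)),("B",(357.3,174.8)),("C",(318.4,223.8))):
    w=ray(d,*c,.083); print(n,w.round(4),(W2T(w)*1e3).round(1))
for c,a in purple(e):
    if a>60: print("scene",c.round(0),(W2T(ray(e,*c,.079))*1e3).round(1))
print("gate W",T2W((0,.1)),"R",tray()[1].round(4))
E
```

```text
[0.55410337 0.04441552] 26.76026751091835
[[-3.09935129  3.10939601]
 [ 2.68614918  3.60283045]
 [-1.07068994 -2.7083469 ]
 [ 1.48389206 -4.00387956]]
gate+ [ 20.8 104.5]
gate- [-24.3 105. ]
slot+ [ 54.  178.4]
slot- [-56.2 176.7]
pot [-102.2 -113. ]
vial [ 105.6 -123.5]
A [0.602  0.0757 0.083 ] [56.8  6.4]
B [ 0.5909 -0.0257  0.083 ] [  1.3 -79.2]
C [0.4964 0.0462 0.083 ] [-50.7  27.6]
scene [217.  74.] [-278.7 -551.6]
scene [297. 194.] [ -1. -76.]
scene [354. 198.] [-52.6  30.9]
scene [247. 206.] [  85.3 -140.7]
scene [317. 227.] [55.1 10. ]
gate W [0.50907752 0.13370535] R [[ 0.8929 -0.4503]
 [ 0.4503  0.8929]]
```

```bash
python3 -m crank '[0,0,-0.0443,0.0244,-0.0337,0,19, 0,0,-0.0443,0.0244,-0.0337,0,19, 0,0,-0.0443,0.0244,-0.0337,0,19, 0,0,-0.0443,0.0244,-0.0337,0,19, 0,0,-0.0443,0.0244,-0.0337,0,19, 0,0,-0.0443,0.0244,-0.0337,0,19, 0,0,-0.0443,0.0244,-0.0337,0,19, 0,0,-0.0443,0.0244,-0.0337,0,19, 0,0,-0.0443,0.0244,-0.0337,0,19, 0,0,-0.0443,0.0244,-0.0337,0,19, 0,0,-0.0443,0.0244,-0.0337,0,19, 0,0,-0.0443,0.0244,-0.0337,0,19, 0,0,-0.0443,0.0244,-0.0337,0,19, 0,0,-0.0443,0.0244,-0.0337,0,19, 0,0,-0.0443,0.0244,-0.0337,0,19, 0,0,-0.0443,0.0244,-0.0337,0,19, 0,0,-0.0443,0.0244,-0.0337,0,19, 0,0,0,0,0,-0.03,19, 0,0,0,0,0,-0.04,19, 0,0,0,0,0,-0.04,19]' 20
cat >> h.py <<'E'
def where():
    s=observe(); p=np.array(s["position"]); R=np.array(s["tool_rot"])
    print("t",round(s["time_s"],2),"W",p.round(4),"T",(W2T(p)*1e3).round(1),"z",round(p[2],4),"xaxis tray deg",round(np.degrees(np.arctan2(R[1,0],R[0,0])-tray()and 0 if False else np.degrees(np.arctan2(R[1,0],R[0,0]))-np.degrees(np.load("tray.npy")[2])),2),"w",round(s["grip_width"],4),"F",np.round(s["ft_force"],1))
E
sed -i 's/np.degrees(np.arctan2(R\[1,0\],R\[0,0\])-tray()and 0 if False else np.degrees(np.arctan2(R\[1,0\],R\[0,0\]))-np.degrees(np.load("tray.npy")\[2\]))/np.degrees(np.arctan2(R[1,0],R[0,0])-np.load("tray.npy")[2])/' h.py
python3 - <<'E'
from h import *
where()
e=get_image("scene"); cv2.imwrite("pics/s1.png",cv2.resize(e["frame"][60:310,190:440],None,fx=2.4,fy=2.4,interpolation=cv2.INTER_CUBIC)[:,:,::-1])
p=observe()["position"]
for dz in(0,-.014,-.027): q=np.array(p)+[0,0,dz]; u=proj(e,q); print(dz,(u[0]-190)*2.4,(u[1]-60)*2.4)
E
```

```text
time_s: 2.25
position: [0.6038, -0.0568, 0.134]
tool_rot: [[0.893, 0.45, 0.001], [0.45, -0.893, -0.0], [0.001, 0.0, -1.0]]
ft_force: [0.9, -0.9, 0.1]
grip_width: 0.016
t 2.25 W [ 0.6038 -0.0568  0.134 ] T [  -1.2 -112.7] z 0.134 xaxis tray deg -0.04 w 0.016 F [ 0.9 -0.9  0.1]
0 222.83414491359972 263.1376849423664
-0.014 223.91870493542245 275.4096450283313
-0.027 224.9056644747427 286.5772409467619
```

View pics/s1.png

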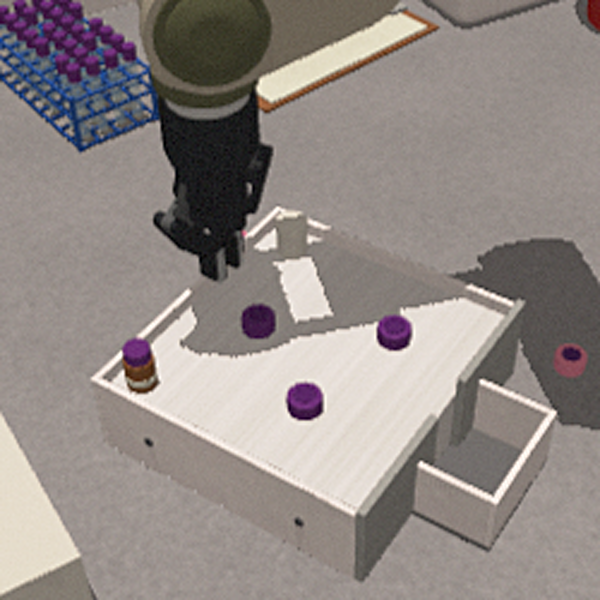

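The fingertips show at about (228,271) in the crop. That matches tips 14 mm ahead of the TCP. The pusher stands behind cap B at (258,322), in line with the gate.

```bash
python3 -m crank '[0,0,0,0,0,-0.03,19, 0,0,0,0,0,-0.015,19, 0,0,0,-0.0045,0.0089,0,19, 0,0,0,-0.0045,0.0089,0,19, 0,0,0,-0.0045,0.0089,0,19, 0,0,0,-0.0045,0.0089,0,19, 0,0,0,-0.0045,0.0089,0,19, 0,0,0,-0.0045,0.0089,0,19, 0,0,0,-0.0045,0.0089,0,19, 0,0,0,-0.0045,0.0089,0,19, 0,0,0,-0.0045,0.0089,0,19, 0,0,0,-0.0045,0.0089,0,19, 0,0,0,-0.0045,0.0089,0,19, 0,0,0,-0.0045,0.0089,0,19, 0,0,0,-0.0045,0.0089,0,19, 0,0,0,-0.0045,0.0089,0,19, 0,0,0,-0.0045,0.0089,0,19, 0,0,0,-0.0045,0.0089,0,19, 0,0,0,-0.0045,0.0089,0,19, 0,0,0,-0.0022,0.0045,0,19]'
python3 - <<'E'
from h import *
where()
e=get_image("scene"); cv2.imwrite("pics/s2.png",cv2.resize(e["frame"][60:310,190:440],None,fx=2.4,fy=2.4,interpolation=cv2.INTER_CUBIC)[:,:,::-1])
E
```

```text
time_s: 4.3
position: [0.5245, 0.1003, 0.0903]
tool_rot: [[0.893, 0.451, -0.0], [0.451, -0.893, 0.0], [-0.0, -0.0, -1.0]]
ft_force: [-0.2, -0.3, -0.0]
grip_width: 0.0161
t 4.3 W [0.5245 0.1003 0.0903] T [-1.2 63.2] z 0.0903 xaxis tray deg 0.03 w 0.0161 F [-0.2 -0.3 -0. ]
```

View pics/s2.png

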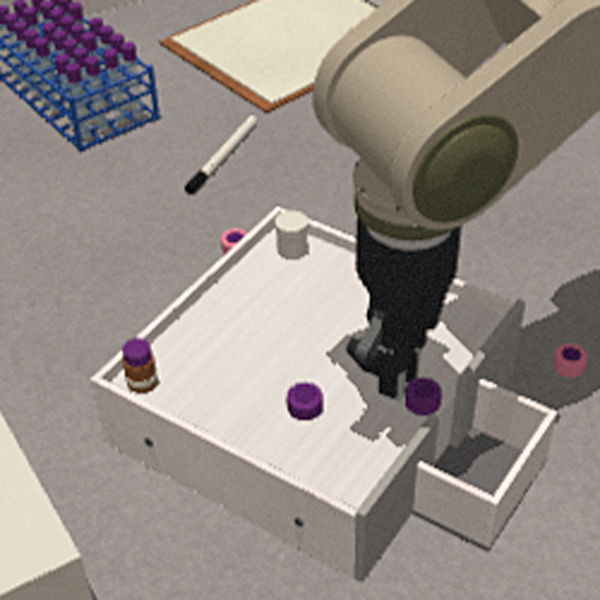

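Cap B is cradled in front of the gate at crop (423,397), and A at (305,401) is untouched. I'll finish the push slowly.

```bash
python3 -m crank '[0,0,0,-0.0018,0.0036,0,19, 0,0,0,-0.0018,0.0036,0,19, 0,0,0,-0.0018,0.0036,0,19, 0,0,0,-0.0018,0.0036,0,19, 0,0,0,-0.0018,0.0036,0,19, 0,0,0,0,0,0,19, 0,0,0,0,0,0,19]'
python3 - <<'E'
from h import *
where()
for n in("scene","top"):
    e=get_image(n)
    for c,a in purple(e,20):
        for z,l in((.079,"deck"),(.018,"slot")):
            t=W2T(ray(e,*c,z))*1e3
            if abs(t[0])<130 and abs(t[1])<180: print(n,c.round(0),a,l,t.round(1))
E
```

```text
time_s: 5.05
position: [0.5161, 0.1174, 0.0903]
tool_rot: [[0.893, 0.45, -0.0], [0.45, -0.893, 0.0], [-0.0, -0.0, -1.0]]
ft_force: [0.2, -0.5, 0.1]
grip_width: 0.0163
t 5.05 W [0.5161 0.1174 0.0903] T [-1.1 82.3] z 0.0903 xaxis tray deg 0.0 w 0.0163 F [ 0.2 -0.5  0.1]
scene [287. 158.] 22 deck [ -82.5 -161.3]
scene [349. 198.] 52 deck [-49.6  22.6]
scene [349. 198.] 52 slot [-104.3   -7.1]
scene [246. 206.] 107 deck [  85.3 -140.9]
scene [428. 207.] 35 deck [-111.5  170.4]
scene [317. 227.] 183 deck [55.1 10. ]
scene [317. 227.] 183 slot [ 10.1 -20.9]
scene [382. 253.] 174 deck [ 43.2 148.1]
scene [382. 253.] 174 slot [ -3.  129.9]
top [355. 112.] 99 deck [ 111.9 -127.9]
top [355. 112.] 99 slot [ 122.5 -136.9]
top [304. 168.] 146 deck [57.2  6.5]
top [304. 168.] 146 slot [64.4  5.9]
top [319. 224.] 117 deck [-51.6  26.1]
top [319. 224.] 117 slot [-51.3  26.8]
```

Cap B now measures as in the slot: with z at 0.018, tray (-3,130). Next is cap A: retreat, lift, turn, and set down behind it.

```bash
python3 -m crank '[0,0,0,0.009,-0.0179,0,19, 0,0,0,0,0,0.035,19, 0,0,0.1213,0.0178,-0.0059,0,19, 0,0,0.1213,0.0178,-0.0059,0,19, 0,0,0.1213,0.0178,-0.0059,0,19, 0,0,0.1213,0.0178,-0.0059,0,19, 0,0,0.1213,0.0178,-0.0059,0,19, 0,0,0.1213,0.0178,-0.0059,0,19, 0,0,0,0,0,0,19, 0,0,0,0,0,-0.02,19, 0,0,0,0,0,-0.015,19, 0,0,0,0,0,0,19]'
python3 - <<'E'
from h import *
where()
E
```

```text
time_s: 6.35
position: [0.6302, 0.0644, 0.0883]
tool_rot: [[0.37, 0.929, -0.005], [0.929, -0.37, 0.0], [-0.001, -0.004, -1.0]]
ft_force: [0.2, -0.1, -0.2]
grip_width: 0.0161
t 6.35 W [0.6302 0.0644 0.0883] T [ 76.9 -16.4] z 0.0883 xaxis tray deg 41.54 w 0.0161 F [ 0.2 -0.1 -0.2]
```

```bash
python3 -m crank '[0,0,0,-0.0073,0.0029,0,19, 0,0,0,-0.0073,0.0029,0,19, 0,0,0,-0.0073,0.0029,0,19, 0,0,0,-0.0073,0.0029,0,19, 0,0,0,-0.0073,0.0029,0,19, 0,0,0,-0.0073,0.0029,0,19, 0,0,0,-0.0073,0.0029,0,19, 0,0,0,-0.0073,0.0029,0,19, 0,0,0,-0.0073,0.0029,0,19, 0,0,0,-0.0073,0.0029,0,19, 0,0,0,-0.0073,0.0029,0,19, 0,0,0,-0.0073,0.0029,0,19, 0,0,0,0,0,0,19]'
cat >> h.py <<'E'
def pivot(c,th0,n=6,r=23.7,adv=3):
    "rows (world mm) that swing the pusher about cap centre c (tray mm) from th0 deg to 0, from where it stands"
    s=W2T(observe()["position"])*1e3; _,R=tray()
    for i in range(1,n+1):
        t=np.radians(th0*(1-i/n)); g=np.array(c)-r*np.array([-np.sin(t),np.cos(t)])+[0,adv*i/n]
        print((R@(g-s)).round(1),"turn",round(-np.radians(th0)/n,4),g.round(1)); s=g
def caps():
  for n in("scene","top"):
    e=get_image(n)
    for c,a in purple(e,20):
        for z,l in((.079,"deck"),(.018,"slot")):
            t=W2T(ray(e,*c,z))*1e3
            if abs(t[0])<130 and abs(t[1])<180: print(n,c.round(0),a,l,t.round(1))
E
python3 - <<'E'
from h import *
where(); caps()
pivot((-1,72),41.5)
e=get_image("top"); cv2.imwrite("pics/t3.png",cv2.resize(e["frame"][85:295,215:435],None,fx=2.5,fy=2.5,interpolation=cv2.INTER_CUBIC)[:,:,::-1])
E
```

```text
time_s: 7.65
position: [0.5432, 0.0993, 0.0903]
tool_rot: [[0.367, 0.93, -0.001], [0.93, -0.367, 0.0], [-0.0, -0.001, -1.0]]
ft_force: [0.4, -0.3, 0.3]
grip_width: 0.0161
t 7.65 W [0.5432 0.0993 0.0903] T [15. 54.] z 0.0903 xaxis tray deg 41.72 w 0.0161 F [ 0.4 -0.3  0.3]
scene [287. 158.] 22 deck [ -82.5 -161.3]
scene [246. 206.] 109 deck [  85.4 -140.8]
scene [428. 207.] 34 deck [-111.8  170.4]
scene [361. 223.] 121 deck [ 0.3 78.3]
scene [361. 223.] 121 slot [-49.8  53.7]
scene [385. 254.] 167 deck [ 43.9 154.1]
scene [385. 254.] 167 slot [ -2.2 136.4]
top [355. 112.] 99 deck [ 111.9 -127.9]
top [355. 112.] 99 slot [ 122.5 -136.9]
top [261. 223.] 161 deck [ -2.8 125. ]
top [261. 223.] 161 slot [  0.6 131.9]
top [323. 224.] 41 deck [-54.2  20.6]
top [323. 224.] 41 slot [-54.   20.9]
[-2.9 -1.6] turn -0.1207 [12.5 53. ]
[-1.7 -2. ] turn -0.1207 [10. 52.]
[-2.  -1.8] turn -0.1207 [ 7.4 51.3]
[-2.3 -1.5] turn -0.1207 [ 4.7 51. ]
[-2.5 -1.3] turn -0.1207 [ 1.9 51. ]
[-2.7 -1. ] turn -0.1207 [-1.  51.3]
```

View pics/t3.png

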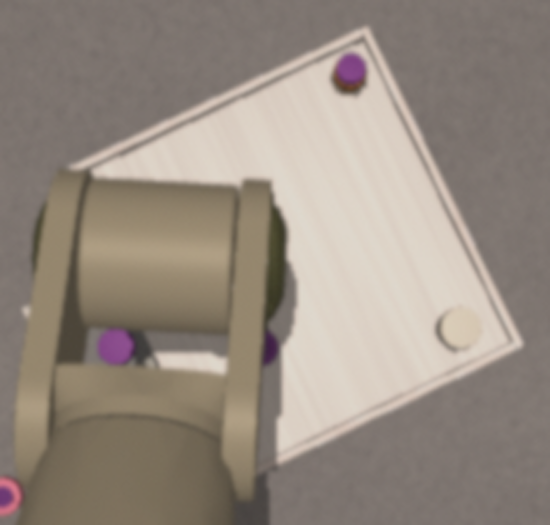

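Cap B lies in the slot (top 261,223). Cap A is cradled in front of the gate (scene 361,223, deck about (0,75)). Vial and pot are unmoved. Next I swing about the cap and push it through.

```bash
python3 -m crank '[0,0,-0.1207,-0.0029,-0.0016,0,19, 0,0,-0.1207,-0.0017,-0.002,0,19, 0,0,-0.1207,-0.002,-0.0018,0,19, 0,0,-0.1207,-0.0023,-0.0015,0,19, 0,0,-0.1207,-0.0025,-0.0013,0,19, 0,0,-0.1207,-0.0027,-0.001,0,19, 0,0,0,0,0,0,19, 0,0,0,-0.0018,0.0036,0,19, 0,0,0,-0.0018,0.0036,0,19, 0,0,0,-0.0018,0.0036,0,19, 0,0,0,-0.0018,0.0036,0,19, 0,0,0,0,0,0,19]'
python3 - <<'E'
from h import *
where(); caps()
E
```

```text
time_s: 9.0
position: [0.5227, 0.1047, 0.0903]
tool_rot: [[0.891, 0.454, -0.0], [0.454, -0.891, 0.0], [-0.0, -0.0, -1.0]]
ft_force: [0.4, 0.3, -0.7]
grip_width: 0.0161
t 9.0 W [0.5227 0.1047 0.0903] T [-0.9 67.9] z 0.0903 xaxis tray deg 0.26 w 0.0161 F [ 0.4  0.3 -0.7]
scene [287. 158.] 21 deck [ -82.2 -161.4]
scene [246. 206.] 107 deck [  85.5 -140.8]
scene [428. 207.] 34 deck [-111.8  170.4]
scene [368. 226.] 182 deck [-2.  92.5]
scene [368. 226.] 182 slot [-52.3  69.3]
scene [385. 255.] 167 deck [ 44.  154.3]
scene [385. 255.] 167 slot [ -2.1 136.6]
top [355. 112.] 99 deck [ 111.9 -127.9]
top [355. 112.] 99 slot [ 122.5 -136.9]
top [322. 226.] 35 deck [-57.4  22.7]
top [322. 226.] 35 slot [-57.5  23.1]
```

```bash
python3 -m crank '[0,0,0,-0.0018,0.0036,0,19, 0,0,0,-0.0018,0.0036,0,19, 0,0,0,-0.0018,0.0036,0,19, 0,0,0,-0.0018,0.0036,0,19, 0,0,0,0,0,0,19, 0,0,0,0,0,0,19, 0,0,0,0.009,-0.0179,0,19, 0,0,0,0,0,0.035,19, 0,0,0,0,0,0.025,19, 0,0,0,0,0,0,19]'
python3 - <<'E'
from h import *
where(); caps()
E
```

```text
time_s: 10.1
position: [0.5263, 0.1004, 0.1534]
tool_rot: [[0.891, 0.453, 0.006], [0.453, -0.891, -0.0], [0.005, 0.003, -1.0]]
ft_force: [0.5, -0.5, -0.6]
grip_width: 0.0162
t 10.1 W [0.5263 0.1004 0.1534] T [ 0.4 62.5] z 0.1534 xaxis tray deg 0.18 w 0.0162 F [ 0.5 -0.5 -0.6]
scene [287. 158.] 22 deck [ -82.5 -161.3]
scene [350. 202.] 25 deck [-38.7  30.7]
scene [350. 202.] 25 slot [-92.4   1.8]
scene [246. 206.] 109 deck [  85.4 -140.8]
scene [428. 207.] 35 deck [-111.5  170.4]
scene [383. 251.] 286 deck [ 38.5 147.5]
scene [383. 251.] 286 slot [ -8.1 129.2]
top [355. 112.] 99 deck [ 111.9 -127.9]
top [355. 112.] 99 slot [ 122.5 -136.9]
```

Two caps are in the slot (the scene blob there grew from 167 to 286 px). Next is cap C.

```bash
python3 -m crank '[0,0,-0.1234,-0.0063,-0.0122,0,19, 0,0,-0.1234,-0.0063,-0.0122,0,19, 0,0,-0.1234,-0.0063,-0.0122,0,19, 0,0,-0.1234,-0.0063,-0.0122,0,19, 0,0,-0.1234,-0.0063,-0.0122,0,19, 0,0,-0.1234,-0.0063,-0.0122,0,19, 0,0,-0.1234,-0.0063,-0.0122,0,19, 0,0,0,0,0,0,19]'
python3 - <<'E'
from h import *
where(); caps()
e=get_image("scene"); cv2.imwrite("pics/s4.png",cv2.resize(e["frame"][60:310,190:440],None,fx=2.4,fy=2.4,interpolation=cv2.INTER_CUBIC)[:,:,::-1])
E
```

```text
time_s: 11.0
position: [0.4798, 0.0144, 0.1493]
tool_rot: [[0.923, -0.386, -0.003], [-0.386, -0.923, 0.0], [-0.002, 0.001, -1.0]]
ft_force: [0.6, -0.1, -0.0]
grip_width: 0.016
t 11.0 W [0.4798 0.0144 0.1493] T [-79.9   6.7] z 0.1493 xaxis tray deg -49.44 w 0.016 F [ 0.6 -0.1 -0. ]
scene [287. 158.] 22 deck [ -82.5 -161.3]
scene [354. 198.] 164 deck [-52.7  30.9]
scene [354. 198.] 164 slot [-107.6    1.9]
scene [247. 206.] 108 deck [  85.3 -140.7]
scene [428. 207.] 34 deck [-111.8  170.4]
scene [383. 251.] 287 deck [ 38.5 147.3]
scene [383. 251.] 287 slot [ -8.1 129.1]
top [355. 112.] 99 deck [ 111.9 -127.9]
top [355. 112.] 99 slot [ 122.5 -136.9]
top [263. 222.] 210 deck [ -2.6 121.8]
top [263. 222.] 210 slot [  0.8 128.5]
```

View pics/s4.png

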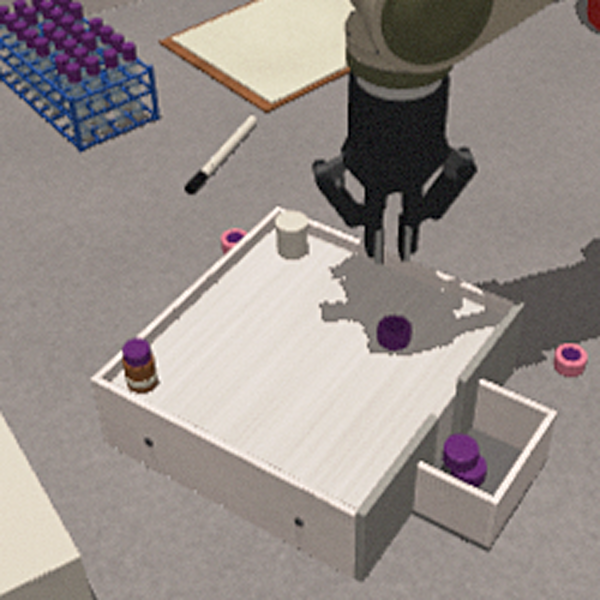

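The picture shows both caps in the slot at (463,455). Cap C is at (394,333) with the pusher lined up behind it.

```bash
python3 -m crank '[0,0,0,0,0,-0.03,19, 0,0,0,0,0,-0.03,19, 0,0,0,0,0,0,19, 0,0,0,0.0032,0.0072,0,19, 0,0,0,0.0032,0.0072,0,19, 0,0,0,0.0032,0.0072,0,19, 0,0,0,0.0032,0.0072,0,19, 0,0,0,0.0032,0.0072,0,19, 0,0,0,0.0032,0.0072,0,19, 0,0,0,0.0032,0.0072,0,19, 0,0,0,0.0032,0.0072,0,19, 0,0,0,0.0032,0.0072,0,19, 0,0,0,0.0032,0.0072,0,19, 0,0,0,0,0,0,19]'
python3 - <<'E'
from h import *
where(); caps(); pivot((-1,72),-49.4)
E
```

```text
time_s: 12.55
position: [0.513, 0.088, 0.0903]
tool_rot: [[0.924, -0.382, 0.0], [-0.382, -0.924, 0.0], [0.0, -0.0, -1.0]]
ft_force: [0.1, -0.2, -0.1]
grip_width: 0.0163
t 12.55 W [0.513  0.088  0.0903] T [-17.   57.4] z 0.0903 xaxis tray deg -49.25 w 0.0163 F [ 0.1 -0.2 -0.1]
scene [287. 158.] 22 deck [ -82.5 -161.3]
scene [246. 206.] 107 deck [  85.3 -140.9]
scene [428. 207.] 36 deck [-111.3  170.5]
scene [359. 223.] 187 deck [ 1.1 74.8]
scene [359. 223.] 187 slot [-48.9  49.9]
scene [383. 251.] 282 deck [ 38.6 147.3]
scene [383. 251.] 282 slot [ -8. 129.]
top [355. 112.] 99 deck [ 111.9 -127.9]
top [355. 112.] 99 slot [ 122.5 -136.9]
[ 2.  -1.6] turn 0.1437 [-16.6  54.7]
[ 3.1 -0.2] turn 0.1437 [-13.9  53.1]
[3.2 0.3] turn 0.1437 [-10.9  52. ]
[3.2 0.8] turn 0.1437 [-7.7 51.3]
[3.1 1.3] turn 0.1437 [-4.4 51. ]
[2.9 1.8] turn 0.1437 [-1.  51.3]
```

```bash
python3 -m crank '[0,0,0.1437,0.002,-0.0016,0,19, 0,0,0.1437,0.0031,-0.0002,0,19, 0,0,0.1437,0.0032,0.0003,0,19, 0,0,0.1437,0.0032,0.0008,0,19, 0,0,0.1437,0.0031,0.0013,0,19, 0,0,0.1437,0.0029,0.0018,0,19, 0,0,0,0,0,0,19, 0,0,0,-0.0018,0.0036,0,19, 0,0,0,-0.0018,0.0036,0,19, 0,0,0,-0.0018,0.0036,0,19, 0,0,0,-0.0018,0.0036,0,19, 0,0,0,0,0,0,19]'
python3 - <<'E'
from h import *
where(); caps()
E
```

```text
time_s: 13.85
position: [0.5226, 0.1045, 0.0904]
tool_rot: [[0.892, 0.452, -0.0], [0.452, -0.892, 0.0], [-0.0, -0.0, -1.0]]
ft_force: [0.1, -0.3, 1.0]
grip_width: 0.0163
t 13.85 W [0.5226 0.1045 0.0904] T [-1.  67.8] z 0.0904 xaxis tray deg 0.11 w 0.0163 F [ 0.1 -0.3  1. ]
scene [287. 158.] 22 deck [ -82.5 -161.3]
scene [246. 206.] 108 deck [  85.5 -140.7]
scene [428. 207.] 34 deck [-111.8  170.4]
scene [368. 226.] 179 deck [-0.3 93.4]
scene [368. 226.] 179 slot [-50.5  70.2]
scene [383. 251.] 286 deck [ 38.5 147.4]
scene [383. 251.] 286 slot [ -8.1 129.2]
top [355. 112.] 98 deck [ 112.  -127.8]
top [355. 112.] 98 slot [ 122.6 -136.8]
```

Cap C is centred in the gate, so I push it through, then retreat up and back toward the tray's middle.

```bash
python3 -m crank '[0,0,0,-0.0018,0.0036,0,19, 0,0,0,-0.0018,0.0036,0,19, 0,0,0,-0.0018,0.0036,0,19, 0,0,0,-0.0018,0.0036,0,19, 0,0,0,0,0,0,19, 0,0,0,0,0,0,19, 0,0,0,0.009,-0.0179,0,19, 0,0,0,0,0,0.04,19, 0,0,0,0,0,0.04,19, 0,0,0,0,0,0.04,19, 0,0,0,0.018,-0.0357,0,19, 0,0,0,0.018,-0.0357,0,19, 0,0,0,0.018,-0.0357,0,19, 0,0,0,0,0,0,19, 0,0,0,0,0,0,19]'
python3 - <<'E'
from h import *
where(); caps()
e=get_image("scene"); f=e["frame"][60:310,190:440]
t=get_image("top")["frame"][85:295,215:435]
a=cv2.resize(f,(500,500),interpolation=cv2.INTER_CUBIC); b=cv2.resize(t[60:190,:110],(300,355),interpolation=cv2.INTER_CUBIC); o=np.zeros((500,800,3),np.uint8); o[:,:500]=a; o[:355,500:]=b
cv2.imwrite("pics/s5.png",o[:,:,::-1])
E
```

```text
time_s: 15.45
position: [0.5788, -0.0072, 0.2099]
tool_rot: [[0.893, 0.45, -0.001], [0.45, -0.893, 0.0], [-0.001, -0.001, -1.0]]
ft_force: [0.1, 0.0, -0.1]
grip_width: 0.0163
t 15.45 W [ 0.5788 -0.0072  0.2099] T [ -1.2 -57.2] z 0.2099 xaxis tray deg 0.01 w 0.0163 F [ 0.1  0.  -0.1]
scene [287. 158.] 21 deck [ -82.7 -160.9]
scene [246. 206.] 109 deck [  85.4 -140.8]
scene [428. 207.] 34 deck [-111.8  170.4]
scene [381. 247.] 395 deck [ 32.  140.1]
scene [381. 247.] 395 slot [-15.2 121.2]
top [355. 110.] 57 deck [ 115.  -130.2]
top [355. 110.] 57 slot [ 125.8 -139.4]
top [263. 222.] 233 deck [ -2.  120.2]
top [263. 222.] 233 slot [  1.5 126.8]
```

View pics/s5.png

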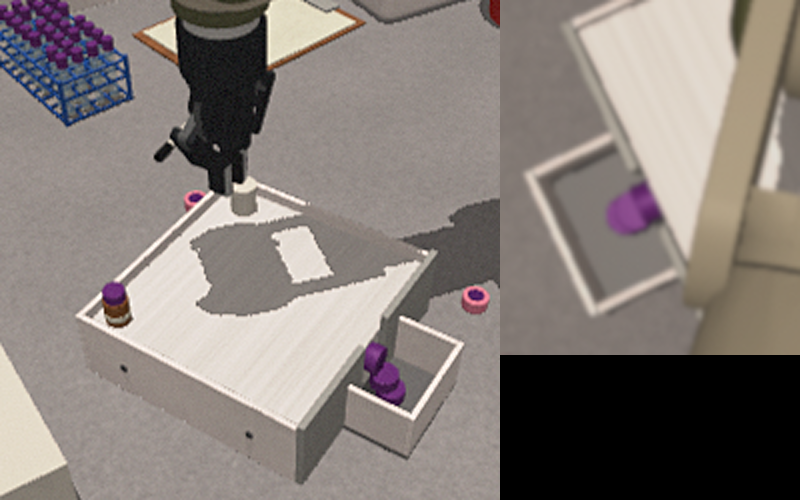

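The third cap seems to stand on edge at (375,357), leaning between the pile and the deck edge. I'll zoom in.

```bash
python3 - <<'E'
from h import *
e=get_image("scene"); f=e["frame"][210:290,345:445]
a=cv2.resize(f,(700,560),interpolation=cv2.INTER_CUBIC)
def mk(p,c):
    u=proj(e,[*T2W(p[:2]),p[2]]); cv2.circle(a,(int((u[0]-345)*7),int((u[1]-210)*7)),4,c,-1); print(p,np.round(((u[0]-345)*7,(u[1]-210)*7)))
for x in(-.022,.022): mk((x,.1,.07),(0,255,0)); mk((x,.1,.09),(255,255,0))
cv2.imwrite("pics/s6.png",a[:,:,::-1])
E
```

```text
(-0.022, 0.1, 0.07) [215.  96.]
(-0.022, 0.1, 0.09) [221.  48.]
(0.022, 0.1, 0.07) [140. 196.]
(0.022, 0.1, 0.09) [144. 148.]
```

View pics/s6.png

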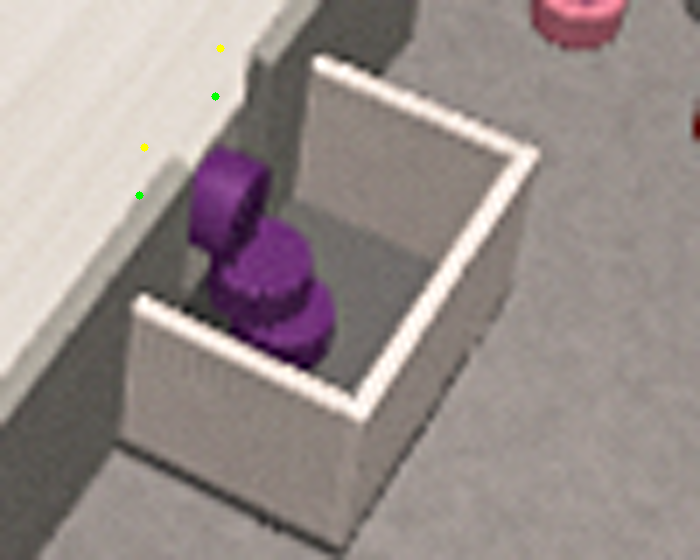

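```bash
python3 - <<'E'
from h import *
e=get_image("scene"); d=get_image("top")
def rp(u,v,y): # ray with tray plane y
    a=ray(e,u,v,.2); b=ray(e,u,v,0); ya,yb=W2T(a)[1],W2T(b)[1]; s=(y-ya)/(yb-ya); p=a+(b-a)*s; return np.r_[W2T(p),p[2]]*1e3
for n,(u,v) in dict(centre=(228,200),top=(225,150),bottom=(215,252),facec=(240,203),gateU=(248,105),gateL=(195,155)).items():
    print(n,[rp(345+u/7,210+v/7,y).round(0).tolist() for y in(.100,.105,.112,.12)])
for z in(.038,.03): print("second top",z,(W2T(ray(e,345+265/7,210+252/7,z))*1e3).round(1))
for z in(.022,): print("first top",z,(W2T(ray(e,345+293/7,210+312/7,z))*1e3).round(1))
f=d["frame"]; cv2.imwrite("pics/t7.png",cv2.resize(f[185:265,220:300],(640,640),interpolation=cv2.INTER_CUBIC)[:,:,::-1])
E
```

```text
centre [[-40.0, 100.0, 7.0], [-28.0, 105.0, 22.0], [-12.0, 112.0, 42.0], [7.0, 120.0, 66.0]]
top [[-33.0, 100.0, 36.0], [-22.0, 105.0, 50.0], [-5.0, 112.0, 70.0], [14.0, 120.0, 93.0]]
bottom [[-35.0, 100.0, -13.0], [-23.0, 105.0, 3.0], [-7.0, 112.0, 24.0], [12.0, 120.0, 49.0]]
facec [[-50.0, 100.0, -4.0], [-38.0, 105.0, 11.0], [-21.0, 112.0, 32.0], [-1.0, 120.0, 56.0]]
gateU [[-46.0, 100.0, 43.0], [-34.0, 105.0, 58.0], [-18.0, 112.0, 78.0], [2.0, 120.0, 100.0]]
gateL [[-12.0, 100.0, 54.0], [-1.0, 105.0, 68.0], [15.0, 112.0, 88.0], [33.0, 120.0, 110.0]]
second top 0.038 [ -3.8 128.5]
second top 0.03 [-10. 126.]
first top 0.022 [ -0.9 140.6]
```

View pics/t7.png

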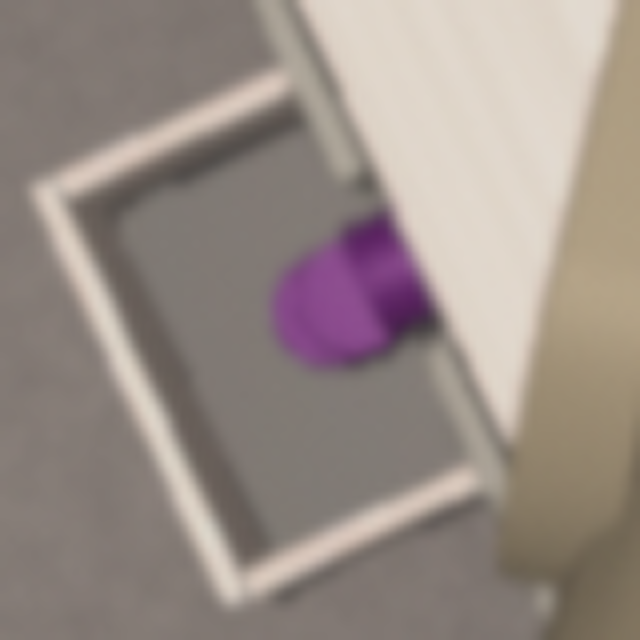

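```bash
python3 - <<'E'
from h import *
e=get_image("scene"); d=get_image("top")
def tri(s,t):
    A=[];b=[]
    a0,a1=ray(e,*s,0),ray(e,*s,.2); b0,b1=ray(d,*t,0),ray(d,*t,.2); u=a1-a0; v=b1-b0
    k=np.linalg.lstsq(np.c_[u,-v],b0-a0,rcond=None)[0]; p,q=a0+k[0]*u,b0+k[1]*v
    m=(p+q)/2; return np.r_[W2T(m),m[2]]*1e3,np.linalg.norm(p-q)*1e3
# checks: slot outer corners (z 64): scene crop (540,152)->-x?, (362,412)->+x ; top crop
for n,s,t in(("slot far +x",(362,412),(40,185)),("slot far -x",(540,152),(232,605)),("cap3 top line",(222,158),(392,270)),("cap3 top line lower",(200,185),(0,0))):
    if t==(0,0): continue
    r,g=tri((345+s[0]/7,210+s[1]/7),(220+t[0]/8,185+t[1]/8)); print(n,r.round(1),"gap",g.round(1))
E
```

```text
slot far +x [ 53.  180.3  64.7] gap 6.7
slot far -x [-58.1 181.6  61.6] gap 6.3
cap3 top line [ -1.9 110.7  69.5] gap 3.9
```

The two cameras put cap C upright on the pile: centre about (-2,110), z about 54 mm, in the slot but standing on edge. I'll nudge it sideways from the slot's +x end with shut fingers so that it lies lower. First step: turn and move above that spot.

```bash
python3 -m crank '[0,0,-0.1428,-0.0047,0.0163,0,0, 0,0,-0.1428,-0.0047,0.0163,0,0, 0,0,-0.1428,-0.0047,0.0163,0,0, 0,0,-0.1428,-0.0047,0.0163,0,0, 0,0,-0.1428,-0.0047,0.0163,0,0, 0,0,-0.1428,-0.0047,0.0163,0,0, 0,0,-0.1428,-0.0047,0.0163,0,0, 0,0,-0.1428,-0.0047,0.0163,0,0, 0,0,-0.1428,-0.0047,0.0163,0,0, 0,0,-0.1428,-0.0047,0.0163,0,0, 0,0,-0.1428,-0.0047,0.0163,0,0, 0,0,0,0,0,-0.04,0, 0,0,0,0,0,-0.04,0, 0,0,0,0,0,-0.015,0, 0,0,0,0,0,0,0]'
python3 - <<'E'
from h import *
where()
e=get_image("scene"); cv2.imwrite("pics/s8.png",cv2.resize(e["frame"][170:300,320:450],(650,650),interpolation=cv2.INTER_CUBIC)[:,:,::-1])
E
```

```text
time_s: 17.4
position: [0.526, 0.1727, 0.1133]
tool_rot: [[0.452, -0.892, -0.005], [-0.892, -0.452, -0.0], [-0.002, 0.004, -1.0]]
ft_force: [-0.4, -0.1, 0.1]
grip_width: -0.0003
t 17.4 W [0.526  0.1727 0.1133] T [ 32.7 127.2] z 0.1133 xaxis tray deg -89.88 w -0.0003 F [-0.4 -0.1  0.1]
```

View pics/s8.png

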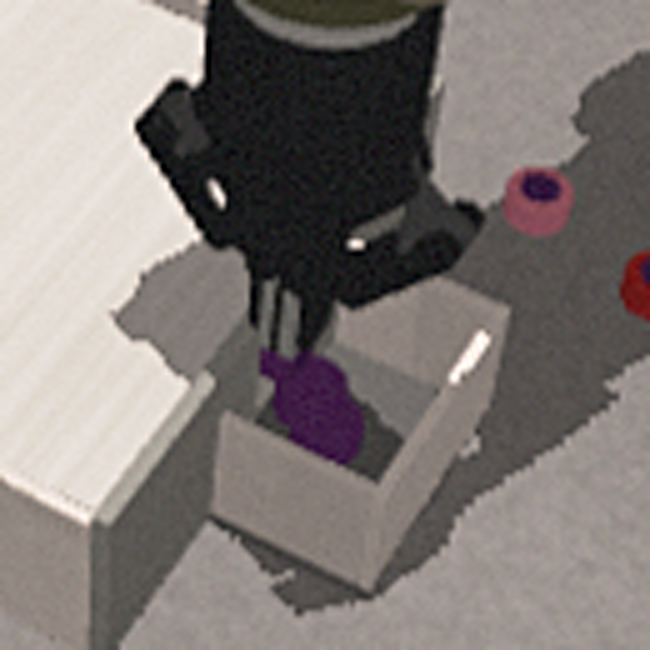

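The shut tips hang at (285,355) over the +x end. At this yaw the knuckles could come near the end wall, so I turn back 90° to bring the knuckles over the slot instead. Then I go down and nudge toward -x.

```bash
python3 -m crank '[0,0,0,0,0,0.03,0, 0,0,0.1428,0.0011,-0.0022,0,0, 0,0,0.1428,0.001,-0.002,0,0, 0,0,0.1428,0,0,0,0, 0,0,0.1428,0,0,0,0, 0,0,0.1428,0,0,0,0, 0,0,0.1428,0,0,0,0, 0,0,0.1428,0,0,0,0, 0,0,0.1428,0,0,0,0, 0,0,0.1428,0,0,0,0, 0,0,0.1428,0,0,0,0, 0,0,0.1428,0,0,0,0, 0,0,0,0,0,0,0, 0,0,0,0,0,-0.03,0, 0,0,0,0,0,-0.02,0, 0,0,0,0,0,-0.015,0, 0,0,0,0,0,-0.005,0, 0,0,0,0,0,0,0]'
python3 - <<'E'
from h import *
where(); 
e=get_image("scene"); cv2.imwrite("pics/s9.png",cv2.resize(e["frame"][170:300,320:450],(650,650),interpolation=cv2.INTER_CUBIC)[:,:,::-1])
E
```

```text
time_s: 19.25
position: [0.5287, 0.17, 0.0755]
tool_rot: [[0.894, 0.448, -0.001], [0.448, -0.894, 0.003], [0.001, -0.003, -1.0]]
ft_force: [-1.0, 8.2, -5.4]
grip_width: 0.0002
t 19.25 W [0.5287 0.17   0.0755] T [ 33.9 123.5] z 0.0755 xaxis tray deg -0.14 w 0.0002 F [-1.   8.2 -5.4]
```

View pics/s9.png

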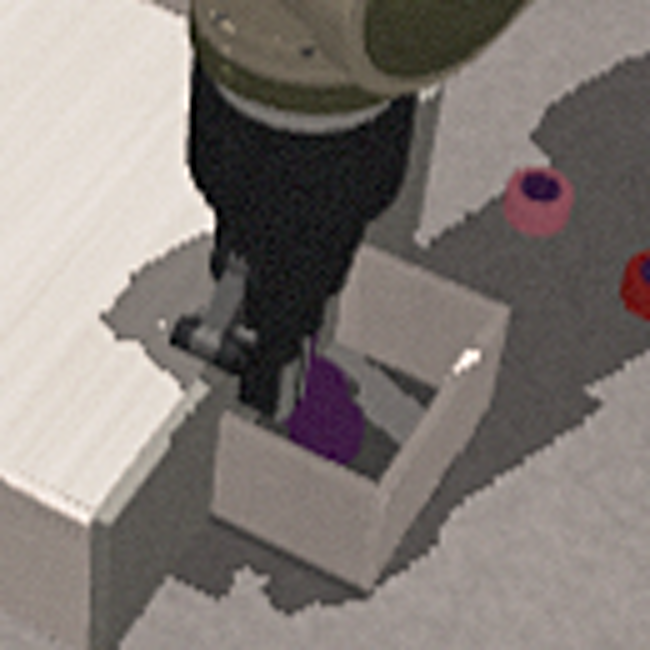

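```bash
python3 -m crank '[0,0,0,-0.0009,0.0018,0,0, 0,0,0,0,0,0,0]' && python3 -c "
from h import *
where()"
```

```text
time_s: 19.5
position: [0.5287, 0.1705, 0.0762]
tool_rot: [[0.893, 0.45, 0.002], [0.45, -0.893, -0.0], [0.001, 0.001, -1.0]]
ft_force: [0.5, 0.3, -0.2]
grip_width: -0.0002
t 19.5 W [0.5287 0.1705 0.0762] T [ 34.1 124. ] z 0.0762 xaxis tray deg -0.02 w -0.0002 F [ 0.5  0.3 -0.2]
```

```bash
python3 -m crank '[0,0,0,0,0,-0.005,0, 0,0,0,0,0,-0.005,0, 0,0,0,0,0,0,0]' && python3 -c "
from h import *
where()"
```

```text
time_s: 19.8
position: [0.5285, 0.1701, 0.0651]
tool_rot: [[0.892, 0.451, 0.0], [0.451, -0.892, -0.0], [0.0, 0.0, -1.0]]
ft_force: [-0.3, -0.1, 2.6]
grip_width: -0.0002
t 19.8 W [0.5285 0.1701 0.0651] T [ 33.8 123.8] z 0.0651 xaxis tray deg 0.06 w -0.0002 F [-0.3 -0.1  2.6]
```

```bash
python3 -m crank '[0,0,0,-0.0036,-0.0018,0,0, 0,0,0,-0.0036,-0.0018,0,0, 0,0,0,-0.0036,-0.0018,0,0, 0,0,0,-0.0036,-0.0018,0,0, 0,0,0,0,0,0,0]' && python3 -c "
from h import *
where();caps()"
```

```text
time_s: 20.3
position: [0.515, 0.1634, 0.0666]
tool_rot: [[0.892, 0.452, 0.005], [0.452, -0.892, 0.001], [0.005, 0.001, -1.0]]
ft_force: [2.7, 3.8, 7.6]
grip_width: -0.0003
t 20.3 W [0.515  0.1634 0.0666] T [ 18.6 123.8] z 0.0666 xaxis tray deg 0.08 w -0.0003 F [2.7 3.8 7.6]
scene [287. 158.] 22 deck [ -82.5 -161.3]
scene [247. 206.] 110 deck [  85.3 -140.8]
scene [428. 207.] 35 deck [-111.5  170.4]
scene [385. 253.] 209 deck [ 39.9 152.8]
scene [385. 253.] 209 slot [ -6.6 135. ]
top [355. 112.] 99 deck [ 111.9 -127.9]
top [355. 112.] 99 slot [ 122.5 -136.9]
```

```bash
python3 -m crank '[0,0,0,0,0,0.002,0, 0,0,0,-0.0036,-0.0018,0,0, 0,0,0,-0.0036,-0.0018,0,0, 0,0,0,-0.0036,-0.0018,0,0, 0,0,0,0,0,0,0]' && python3 -c "
from h import *
where();caps()
e=get_image('scene'); cv2.imwrite('pics/s10.png',cv2.resize(e['frame'][170:300,320:450],(650,650),interpolation=cv2.INTER_CUBIC)[:,:,::-1])"
```

```text
time_s: 20.9
position: [0.5084, 0.1603, 0.0702]
tool_rot: [[0.893, 0.451, 0.017], [0.451, -0.893, 0.007], [0.018, 0.002, -1.0]]
ft_force: [17.4, 19.4, 10.0]
grip_width: -0.0001
t 20.9 W [0.5084 0.1603 0.0702] T [ 11.4 124. ] z 0.0702 xaxis tray deg 0.03 w -0.0001 F [17.4 19.4 10. ]
scene [287. 158.] 22 deck [ -82.5 -161.3]
scene [247. 206.] 107 deck [  85.4 -140.7]
scene [428. 207.] 36 deck [-111.3  170.2]
scene [384. 253.] 233 deck [ 41.8 150.3]
scene [384. 253.] 233 slot [ -4.5 132.3]
top [355. 112.] 99 deck [ 111.9 -127.9]
top [355. 112.] 99 slot [ 122.5 -136.9]
```

The reaction of about 26 N along tray +x suggests the cap is stopped by the gate's -x post. I back off straight away and check numerically, as no more pictures can be viewed.

```bash
python3 -m crank '[0,0,0,0.0054,0.0027,0,0, 0,0,0,0.0054,0.0027,0,0, 0,0,0,0,0,0.03,0, 0,0,0,0,0,0.04,0, 0,0,0,0,0,0.04,0, 0,0,0,0.018,-0.0357,0,0, 0,0,0,0.018,-0.0357,0,0, 0,0,0,0.018,-0.0357,0,0, 0,0,0,0.018,-0.0357,0,0, 0,0,0,0.018,-0.0357,0,0, 0,0,0,0,0,0,0, 0,0,0,0,0,0,0]'
python3 - <<'E'
from h import *
where(); caps()
e=get_image("scene"); d=get_image("top")
def asc(im,r0,r1,c0,c1):
    h=cv2.cvtColor(im["frame"],cv2.COLOR_RGB2HSV)[r0:r1,c0:c1]; m=cv2.inRange(h,(128,80,20),(165,255,255))
    for i in range(r1-r0): print(r0+i,''.join(('%x'%(h[i,j,2]//16) if m[i,j] else '.') for j in range(c1-c0)))
print("scene cols 365.."); asc(e,226,270,365,405); print("top cols 250.."); asc(d,208,236,250,285)
E
```

```text
time_s: 22.25
position: [0.6031, -0.016, 0.1762]
tool_rot: [[0.893, 0.45, -0.003], [0.45, -0.893, 0.001], [-0.002, -0.002, -1.0]]
ft_force: [0.2, 0.4, -0.1]
grip_width: 0.0001
t 22.25 W [ 0.6031 -0.016   0.1762] T [ 16.5 -76. ] z 0.1762 xaxis tray deg 0.01 w 0.0001 F [ 0.2  0.4 -0.1]
scene [247. 206.] 107 deck [  85.4 -140.7]
scene [428. 207.] 34 deck [-111.8  170.4]
scene [382. 246.] 413 deck [ 30.  139.4]
scene [382. 246.] 413 slot [-17.3 120.4]
top [264. 222.] 236 deck [ -3.4 119.8]
top [264. 222.] 236 slot [-1.000e-01  1.264e+02]
scene cols 365..
226 ........................................
227 ........................................
228 ........................................
229 ............666.........................
230 ...........777766.......................
231 ..........787777666.....................
232 ..........8888777764....................
233 .........68787877743....................
234 ........577788887433....................
235 ........767777876333....................
236 ........76677787442.....................
237 ........66667776433.....................
238
[... 1871 characters left out ...]
666666..............
219 ......8888889877666677.............
220 .....888888998877777778............
221 .....888888898877777777............
222 .....8888888988877777778...........
223 ....88888888998877777777...........
224 ....88888888888887666666...........
225 .....88888888888876666666..........
226 .....88888888888876655555..........
227 ......888888888876655555...........
228 .......8888887766..555.............
229 ........8888776....................
230 ...................................
231 ...................................
232 ...................................
233 ...................................
234 ...................................
235 ...................................
```

The cap still stands on edge on the pile with its centre near z 54 mm. A better way to settle it is to slide the middle cap out from under it, pushing that cap sideways at z about 32 mm and well clear of the end wall.

```bash
python3 -m crank '[0,0,0,-0.0131,0.032,0,0, 0,0,0,-0.0131,0.032,0,0, 0,0,0,-0.0131,0.032,0,0, 0,0,0,-0.0131,0.032,0,0, 0,0,0,-0.0131,0.032,0,0, 0,0,0,-0.0131,0.032,0,0, 0,0,0,0,0,0,0, 0,0,0,0,0,-0.04,0, 0,0,0,0,0,-0.04,0, 0,0,0,0,0,-0.02,0, 0,0,0,0,0,-0.01,0, 0,0,0,0,0,0,0]' && python3 -c "
from h import *
where()"
```

```text
time_s: 23.65
position: [0.525, 0.1765, 0.0667]
tool_rot: [[0.892, 0.452, -0.002], [0.452, -0.892, -0.0], [-0.002, -0.001, -1.0]]
ft_force: [0.8, -0.6, -0.2]
grip_width: -0.0001
t 23.65 W [0.525  0.1765 0.0667] T [ 33.4 131. ] z 0.0667 xaxis tray deg 0.12 w -0.0001 F [ 0.8 -0.6 -0.2]
```

```bash
python3 -m crank '[0,0,0,0,0,-0.01,0, 0,0,0,0,0,-0.01,0, 0,0,0,0,0,0,0]' && python3 -c "
from h import *
where()" && python3 -m crank '[0,0,0,-0.0036,-0.0018,0,0, 0,0,0,-0.0036,-0.0018,0,0, 0,0,0,-0.0036,-0.0018,0,0, 0,0,0,-0.0036,-0.0018,0,0, 0,0,0,0,0,0,0]' && python3 -c "
from h import *
where()"
```

```text
time_s: 23.95
position: [0.525, 0.1765, 0.0465]
tool_rot: [[0.892, 0.452, -0.001], [0.452, -0.892, -0.0], [-0.001, -0.0, -1.0]]
ft_force: [-0.2, -0.1, 0.1]
grip_width: -0.0003
t 23.95 W [0.525  0.1765 0.0465] T [ 33.5 131.1] z 0.0465 xaxis tray deg 0.1 w -0.0003 F [-0.2 -0.1  0.1]
time_s: 24.45
position: [0.5106, 0.1692, 0.0476]
tool_rot: [[0.892, 0.452, 0.0], [0.452, -0.892, 0.0], [0.0, 0.0, -1.0]]
ft_force: [0.8, -0.6, 0.3]
grip_width: 0.0001
t 24.45 W [0.5106 0.1692 0.0476] T [ 17.3 131. ] z 0.0476 xaxis tray deg 0.1 w 0.0001 F [ 0.8 -0.6  0.3]
```

No resistance so far. I push 14 mm further, then lift and look.

```bash
cat >> h.py <<'E'
def asc(im,r0,r1,c0,c1):
    h=cv2.cvtColor(im["frame"],cv2.COLOR_RGB2HSV)[r0:r1,c0:c1]; m=cv2.inRange(h,(128,80,20),(165,255,255))
    for i in range(r1-r0):
        if m[i].any(): print(r0+i,''.join(('%x'%(h[i,j,2]//16) if m[i,j] else '.') for j in range(c1-c0)))
E
python3 -m crank '[0,0,0,-0.0036,-0.0018,0,0, 0,0,0,-0.0036,-0.0018,0,0, 0,0,0,-0.0036,-0.0018,0,0, 0,0,0,-0.0018,-0.0009,0,0, 0,0,0,0,0,0,0]' && python3 -m crank '[0,0,0,0,0,0.03,0, 0,0,0,0,0,0.04,0, 0,0,0,0,0,0.05,0, 0,0,0,0,0,0.04,0, 0,0,0,0.022,-0.044,0,0, 0,0,0,0.022,-0.044,0,0, 0,0,0,0.022,-0.044,0,0, 0,0,0,0.022,-0.044,0,0, 0,0,0,0,0,0,0, 0,0,0,0,0,0,0]'
python3 - <<'E'
from h import *
where(); caps()
print("scene 365.."); asc(get_image("scene"),226,270,365,410); print("top 245.."); asc(get_image("top"),200,250,240,285)
E
```

```text
time_s: 24.95
position: [0.504, 0.166, 0.0495]
tool_rot: [[0.892, 0.451, 0.017], [0.451, -0.892, 0.007], [0.018, 0.002, -1.0]]
ft_force: [18.6, 22.1, -0.6]
grip_width: -0.0004
time_s: 25.95
position: [0.586, -0.0138, 0.2067]
tool_rot: [[0.893, 0.45, -0.001], [0.45, -0.893, 0.0], [-0.001, -0.001, -1.0]]
ft_force: [0.3, 1.2, 0.1]
grip_width: 0.0002
t 25.95 W [ 0.586  -0.0138  0.2067] T [  2.3 -66.3] z 0.2067 xaxis tray deg -0.0 w 0.0002 F [0.3 1.2 0.1]
scene [287. 158.] 22 deck [ -82.5 -161.3]
scene [247. 206.] 107 deck [  85.4 -140.7]
scene [428. 207.] 34 deck [-111.8  170.4]
scene [383. 246.] 422 deck [ 27.4 140.5]
scene [383. 246.] 422 slot [-20.3 121.6]
top [264. 224.] 248 deck [ -6.4 120.5]
top [264. 224.] 248 slot [ -3.2 127.1]
scene 365..
229 ............6656.............................
230 ...........67777666..........................
231 ...........777777775.........................
232 ..........78777777644........................
233 ..........78878777443........................
234 .........677778886433........................
235 .........677777874334.....................
[... 1513 characters left out ...]

219 ................8888888766666667.............
220 ...............888888888766667778............
221 ...............888888888766777788............
222 ...............8888889987777777878...........
223 ..............88888889988777777777...........
224 ..............88888899988877777766...........
225 ...............88888999988776666666..........
226 ...............88888999888866666555..........
227 ................888888888887665555...........
228 .................8888888888876555............
229 ..................77888888887655.............
230 ....................78888888875..............
231 ......................88888876...............
232 .........................777.................
```

The middle cap moved about 7 mm toward -x, and cap C still stands upright against the -x post. There is now free space at +x, so I'll roll cap C that way from the -x side. One gentle try.

```bash
python3 -m crank '[0,0,0,-0.0201,0.0257,0,0, 0,0,0,-0.0201,0.0257,0,0, 0,0,0,-0.0201,0.0257,0,0, 0,0,0,-0.0201,0.0257,0,0, 0,0,0,-0.0201,0.0257,0,0, 0,0,0,-0.0201,0.0257,0,0, 0,0,0,0,0,0,0, 0,0,0,0,0,-0.04,0, 0,0,0,0,0,-0.04,0, 0,0,0,0,0,-0.04,0, 0,0,0,0,0,-0.016,0, 0,0,0,0,0,0,0]' && python3 -c "
from h import *
where()"
```

```text
time_s: 27.35
position: [0.4647, 0.1413, 0.0696]
tool_rot: [[0.892, 0.452, -0.004], [0.452, -0.892, -0.0], [-0.004, -0.002, -1.0]]
ft_force: [0.4, -0.3, 0.8]
grip_width: 0.0003
t 27.35 W [0.4647 0.1413 0.0696] T [-36.2 126.8] z 0.0696 xaxis tray deg 0.14 w 0.0003 F [ 0.4 -0.3  0.8]
```

```bash
python3 -m crank '[0,0,0,0.0009,-0.0018,0,0, 0,0,0,0.0036,0.0018,0,0, 0,0,0,0.0036,0.0018,0,0, 0,0,0,0.0036,0.0018,0,0, 0,0,0,0,0,0,0]' && python3 -c "
from h import *
where()" && python3 -m crank '[0,0,0,0.0036,0.0018,0,0, 0,0,0,0.0036,0.0018,0,0, 0,0,0,0,0,0,0]' && python3 -c "
from h import *
where(); caps(); asc(get_image('scene'),226,270,365,410)"
```

```text
time_s: 27.85
position: [0.4783, 0.1451, 0.0724]
tool_rot: [[0.892, 0.452, 0.002], [0.452, -0.892, -0.0], [0.002, 0.001, -1.0]]
ft_force: [-0.8, -0.2, 3.2]
grip_width: 0.0
t 27.85 W [0.4783 0.1451 0.0724] T [-22.3 124. ] z 0.0724 xaxis tray deg 0.12 w 0.0 F [-0.8 -0.2  3.2]
time_s: 28.15
position: [0.4852, 0.1485, 0.073]
tool_rot: [[0.892, 0.452, 0.002], [0.452, -0.892, -0.001], [0.001, 0.001, -1.0]]
ft_force: [-4.9, -2.8, 17.3]
grip_width: -0.0003
t 28.15 W [0.4852 0.1485 0.073 ] T [-14.7 124. ] z 0.073 xaxis tray deg 0.13 w -0.0003 F [-4.9 -2.8 17.3]
scene [287. 158.] 22 deck [ -82.5 -161.3]
scene [247. 206.] 107 deck [  85.4 -140.7]
scene [428. 207.] 35 deck [-111.5  170.4]
scene [381. 248.] 372 deck [ 33.6 140.2]
scene [381. 248.] 372 slot [-13.5 121.3]
top [355. 112.] 99 deck [ 111.9 -127.9]
top [355. 112.] 99 slot [ 122.5 -136.9]
233 .........434.................................
234 ........433333...............................
235 ........344434332............................
236 ........3444344434...........................
237 ........444344444............................
23
[... 497 characters left out ...]

248 .........444444444444434.....................
249 .........343444444344434.....................
250 ..........344444444444434....................
251 ..........3433344343333444...................
252 ...........333343433444444...................
253 ...........343344443344444...................
254 ............434344444444443..................
255 ...........3443443444444443..................
256 ...........2344343444444343..................
257 ............434344444444433..................
258 ..............4334443444433..................
259 ................4334444444...................
260 ..................4333334....................
261 ....................42333....................
```

```bash
python3 -m crank '[0,0,0,0.0018,0.0009,0.002,0, 0,0,0,0.0036,0.0018,0,0, 0,0,0,0.0036,0.0018,0,0, 0,0,0,0,0,0,0]' && python3 -c "
from h import *
where()" && python3 -m crank '[0,0,0,0,0,0.03,0, 0,0,0,0,0,0.04,0, 0,0,0,0,0,0.04,0, 0,0,0,0.02,-0.04,0.02,0, 0,0,0,0.02,-0.04,0,0, 0,0,0,0.02,-0.04,0,0, 0,0,0,0.02,-0.04,0,0, 0,0,0,0.02,-0.04,0,0, 0,0,0,0,0,0,0, 0,0,0,0,0,0,0]' && python3 -c "
from h import *
where(); caps(); asc(get_image('scene'),226,270,365,410); print('top 240..'); asc(get_image('top'),200,250,240,285)"
```

```text
time_s: 28.7
position: [0.4867, 0.1527, 0.0729]
tool_rot: [[0.891, 0.453, -0.018], [0.453, -0.892, -0.002], [-0.017, -0.006, -1.0]]
ft_force: [-29.1, -5.9, 18.3]
grip_width: 0.0
t 28.7 W [0.4867 0.1527 0.0729] T [-11.4 127. ] z 0.0729 xaxis tray deg 0.16 w 0.0 F [-29.1  -5.9  18.3]
time_s: 29.7
position: [0.5938, -0.0476, 0.2031]
tool_rot: [[0.893, 0.451, -0.0], [0.451, -0.893, 0.0], [-0.0, -0.001, -1.0]]
ft_force: [0.4, -0.1, -0.9]
grip_width: -0.0002
t 29.7 W [ 0.5938 -0.0476  0.2031] T [  -6. -100.] z 0.2031 xaxis tray deg 0.02 w -0.0002 F [ 0.4 -0.1 -0.9]
scene [287. 158.] 24 deck [ -82.9 -160.7]
scene [247. 206.] 108 deck [  85.3 -140.7]
scene [428. 207.] 34 deck [-111.8  170.4]
scene [382. 247.] 397 deck [ 32.1 141.6]
scene [382. 247.] 397 slot [-15.1 122.8]
top [264. 222.] 281 deck [ -2.2 119.6]
top [264. 222.] 281 slot [  1.3 126.2]
233 .........66..................................
234 ........677665...............................
235 ........87777766.............................
236 ........877777764............................
237 ........7777776544.........................
[... 1712 characters left out ...]

218 .................88888877666666..............
219 ................8888888876666556.............
220 ...............88888888876655555.............
221 ...............88888888876555554.............
222 ...............88888888887654444.............
223 ..............888888888888755555.............
224 ...............888888888887766765............
225 ...............888888888888878875............
226 ...............88888888888888887.............
227 ...............78888888888888886.............
228 ................7888888888888875.............
229 ..................7788888888876..............
230 ....................7888888776...............
231 ......................778776.................
```

```bash
python3 - <<'E'
from h import *
e=get_image("scene"); d=get_image("top")
def tri(s,t):
    a0,a1=ray(e,*s,0),ray(e,*s,.2); b0,b1=ray(d,*t,0),ray(d,*t,.2); u=a1-a0; v=b1-b0
    k=np.linalg.lstsq(np.c_[u,-v],b0-a0,rcond=None)[0]; p,q=a0+k[0]*u,b0+k[1]*v
    m=(p+q)/2; return (np.r_[W2T(m),m[2]]*1e3).round(1),round(np.linalg.norm(p-q)*1e3,1)
for s in((375,236),(376,237),(375,238)): print("cap3 top",tri(s,(266.5,215.5)))
print("cap2 top",tri((386,244.5),(262,224)))
E
```

```text
cap3 top (array([  6.2, 112. ,  68. ]), np.float64(2.7))
cap3 top (array([  5.9, 113.2,  65.5]), np.float64(4.7))
cap3 top (array([  6.5, 112.6,  62.7]), np.float64(2.8))
cap2 top (array([ -4.3, 131.1,  44. ]), np.float64(6.3))
```

```bash
python3 -m crank '[0,0,0,0,0,0,0, 0,0,0,0,0,0,0, 0,0,0,0,0,0,0, 0,0,0,0,0,0,0, 0,0,0,0,0,0,0]' && python3 -c "
from h import *
where(); caps()
d=get_image('top');print('pot patch',d['frame'][213:219,396:402].mean((0,1)))
close_job()"
```

```text
time_s: 30.5
position: [0.5936, -0.047, 0.2033]
tool_rot: [[0.892, 0.452, -0.0], [0.452, -0.892, -0.0], [-0.0, -0.0, -1.0]]
ft_force: [-0.4, -0.7, -0.3]
grip_width: -0.0001
t 30.5 W [ 0.5936 -0.047   0.2033] T [ -5.9 -99.4] z 0.2033 xaxis tray deg 0.11 w -0.0001 F [-0.4 -0.7 -0.3]
scene [287. 158.] 23 deck [ -82.6 -161. ]
scene [246. 206.] 106 deck [  85.4 -140.8]
scene [428. 207.] 34 deck [-111.8  170.4]
scene [382. 247.] 398 deck [ 32.1 141.7]
scene [382. 247.] 398 slot [-15.1 122.9]
top [264. 222.] 280 deck [ -2.2 119.6]
top [264. 222.] 280 slot [  1.2 126.1]
pot patch [156.02777778 140.97222222 116.75      ]
the job is handed in; nothing more can be done
```

All three caps went through the gate one at a time and ended up in the catch slot, but the last one did not fall flat. I pushed them along the deck in the order B, A, C (the order was free), with the nearly shut fingers holding each cap in line. I handed the job in at about 30.5 s, with the arm clear above the tray.

- **Caps at the end:** no purple is left on the deck. Two caps lie stacked in the slot, and the third stands on edge on the pile against the tray's end face. Its centre is roughly at tray (6, 112) mm and 47–50 mm above the bench, below the slot's 64 mm walls. It did not move over the last half second or so.
- **Nudges in the slot:** I tried to lay the third cap flat by pushing it, and once the cap under it, sideways inside the slot. It dropped a few millimetres but did not lie flat. Contact forces at the wrist reached about 35 N, in short sideways pushes. A brief 8 N contact also showed near the end wall; I backed away from it at once.
- **Vial and pot:** the vial is at the same pixels in the scene view as at the start. I did not re-measure the pot at the end: my last check of it was only a colour reading that I had nothing to compare with. It was standing in place in the last pictures I viewed, and the fingers were not lowered near it afterwards.
- **Disagreements:** the two cameras differed by about 3 mm along tray y, and by up to 7 mm in triangulation, so the third cap's height is good to about 5 mm. I had used all 12 picture views, so the last checks were numeric only.

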